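# Find the thread and close the varnish jar

### The arm

A 7-joint arm with a two-finger parallel gripper is mounted at the origin on the work surface. World frame = base frame: x ahead of the robot, y to its left, z up, the work surface at z = 0. Lengths are in m, angles in rad, forces in N, time in s.
With the tool pointing down it reaches from about 0.425 to 0.95 m from the base axis. Payload 4.7 kg.
Tool frame: the origin (TCP) lies at the very end of the fingers, on their centre line; the grasp point (between the pads) lies 19 mm behind it (arm.tcp_to_grasp is the distance from the TCP to the grasp point, in m); z points along the fingers, y is the direction in which the jaws open and shut (so a half turn about z gives the same grasp; the last joint's range is limited). The gripper opens to 87 mm and grips with 3 to 60 N. Pads are 19 mm wide; open, the fingers measure 117 mm over their backs; the gripper's body (75 mm by 190 mm) begins 51 mm behind the grasp point.
Start: joints at [1.282, 0.469, -0.049, 1.532, 0.024, 1.141, -0.082], TCP at [0.173, -0.652, 0.223] pointing down, gripper open.
Joint ranges: [-2.59, 2.59], [-0.33, 1.99], [-1.39, 1.29], [0.1, 2.45], [-1.04, 4.18], [0.21, 1.99], [-2.66, 2.66]. Speed limits (rad/s): [2.57, 2.57, 3.14, 3.14, 3.14, 3.14, 3.14].

### API

Orientations are given as a rotation vector (axis times angle).
In Python, from station import arm gives the robot as it stands. Calls block until the motion is done:
- arm.move_pose(position, orientation): joint-space move of the TCP to a pose.
- arm.move_l(position, orientation=None, feed=0.15): straight line of the TCP; orientation=None keeps the orientation; feed is the mean speed in m/s.
- arm.set_joints(angles): joint-space move.
- arm.move_gripper(opening, f_grip=None): finger opening in m; f_grip is the grip in N (None keeps the last); returns when the fingers have stopped.
- arm.hold(seconds).
- arm.solve_ik(position, orientation): joint angles nearest the present ones, or None.
- arm.grab_frame(name): name is "scene" or "top" or "wrist"; returns (picture, depth): 384x512x3 uint8, red, green, blue; 384x512 float32, m along the optical axis (not along the pixel's ray), 0 where there is no reading.
- arm.camera_params(name): a dict with "intrinsics" (3x3 intrinsics, pixels), "R" (3x3) and "t" (3): a world point X has camera coordinates R X + t; the wrist camera has in their place "T_tool_cam" (4x4, takes a point from camera to tool coordinates, whose origin is the TCP and whose axes are the flange's). Camera axes: x right, y down, z forward; pixel columns grow to the right and rows downward; lengths in m; the calibration is good to about 2 mm. The wrist camera is an equidistant fisheye: a pixel r from the principal point sees the ray r / f radians off the axis. A picture is of the moment at which its call begins: read the wrist's pose just before it. camera_params takes no time and is no camera call.
A pose or a line that the arm cannot do raises arm.Unreachable and nothing moves.
- arm.hand_in(): hands the job in, once; it reports no verdict.
Readings, each from a call of its own:
- arm.read_time_s(): time.
- arm.read_qpos(): joint angles.
- arm.read_joint_velocities(): joint speeds.
- arm.read_tau(): joint torques, N m.
- arm.read_ee_pos(): TCP position.
- arm.read_ee_rot(): TCP orientation.
- arm.read_ft_force(): force on the tool from outside, world axes, zero at the start.
- arm.read_wrist_torque(): the same for the moment, N m.
- arm.read_grip_width(): finger opening in m.
Only numpy, scipy, OpenCV 4.12 (cv2) and the standard library are available. Lean on these libraries where they do the work, as an engineer would, in place of code of your own. Each camera call takes 0.05 s, during which the arm holds its last target.

### The job

The lid with the bar grip is only resting on top of its jar's thread. Without lifting it off, turn it backward (counter-clockwise seen from above) until it drops into the thread start, then turn it forward (clockwise) until the jar is fully closed, and let go.

Things in the scene. Friction and masses are not known exactly. Their poses are not given: they have to be found in the camera images.
- jar: White ceramic jar, 74 mm across, in an oblong dark wooden holder block 140 x 84 x 30 mm; both fixed to the bench. Origin: centre of the block's underside on the bench top, on the jar's vertical axis. x: along the block's long side, y: its short side, z up. (A like jar near by with a round knob on its lid is closed already and not part of the job.)
- neck (a point): Centre of the jar's neck top, 88 mm above the bench, hidden by the lid; axes as the jar's. The lid drops 9 mm into the thread when its bar lies along the block's long side (within about 9 degrees); a stop comes 12 degrees farther backward. Once dropped, it turns clockwise to a firm stop with the bar 65 degrees from the long side: fully closed.
- lid_grip (a point): Centre of the bar grip (x: 56 mm long, y: 12 thick, z: 26 high), pale maple, on the loose 120 g rosewood lid, 74 mm across. The lid's flat top is 13 mm below this point. At first this point is 115 mm above the bench and the bar 28 to 60 degrees clockwise of the block's long side; dropped, 106 mm. The lid falls by its own weight, but hangs on fingers that squeeze it until they loosen.
Things that resemble listed ones, but are neither listed nor needed, are in the scene too. What is meant by the part that bears lid_grip is not blue or yellow, and is the smaller of those in its own colour.

How it is judged:
By the outcome, as a careful person would: the job done as asked, in the order asked, and still so for the second after the job is handed in, with the robot touching nothing.
It also fails if it takes over 40 s, if anything falls off the work surface, if the arm or the gripper's body presses on something with over 40 N, if the wrist force passes 120 N, or if a joint passes its speed limit or range.

## Working session

There is one attempt and no reset: what is moved stays moved. The work goes in short steps, each a Python script; the robot and the scene stay as the last script left them, time stands still between calls to the robot, and variables do not carry over. Pictures are saved under pics/ and viewed, and the job is handed in when it is done.

```bash
ls; mkdir -p pics; python3 - <<'E'
from station import arm
import cv2,numpy as np
print(arm.read_time_s())
for n in("scene","top"):
    p,d=arm.grab_frame(n); cv2.imwrite(f"pics/{n}0.png",p[:,:,::-1]); np.savez(f"pics/{n}0.npz",p=p,d=d)
    print(n,arm.camera_params(n))
print(arm.camera_params("wrist"),arm.read_time_s(),arm.read_ee_rot(),arm.tcp_to_grasp)
E
```

```text
pics
0.0
scene {'intrinsics': array([[434.74764915,   0.        , 257.51284272],
       [  0.        , 434.74764915, 194.9702083 ],
       [  0.        ,   0.        ,   1.        ]]), 'R': array([[ 0.68892869,  0.72464868, -0.01617217],
       [ 0.47986587, -0.47270672, -0.73910561],
       [-0.5432366 ,  0.50143059, -0.6733954 ]]), 't': array([-0.28309094, -0.19002724,  1.11707907])}
top {'intrinsics': array([[426.85337169,   0.        , 254.35894317],
       [  0.        , 426.85337169, 197.81665442],
       [  0.        ,   0.        ,   1.        ]]), 'R': array([[-0.02260019, -0.99957157,  0.01859861],
       [-0.99755089,  0.02131497, -0.06661758],
       [ 0.06619261, -0.02005863, -0.99760523]]), 't': array([-0.03531578,  0.46910507,  0.84043558])}
{'intrinsics': array([[297.31863964,   0.        , 259.26745296],
       [  0.        , 297.31863964, 197.14765398],
       [  0.        ,   0.        ,   1.        ]]), 'T_tool_cam': array([[ 7.32880996e-04, -9.57764510e-01, -2.87552788e-01,
         7.97524657e-02],
       [ 9.99999635e-01,  8.28281359e-04, -2.10110160e-04,
         5.50941830e-05],
       [ 4.39410668e-04, -2.87552529e-01,  9.57764767e-01,
        -1.62005830e-01],
       [ 0.00000000e+00,  0.00000000e+00,  0.00000000e+00,
         1.00000000e+00]])} 0.1 [-3.11343287e+00 -4.06709677e-01  4.61294544e-04] 0.0187
```

View pics/scene0.png

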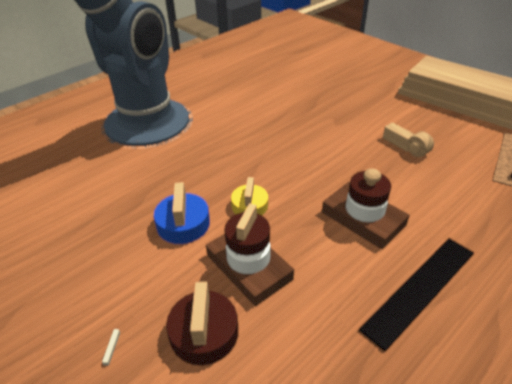

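View pics/top0.png

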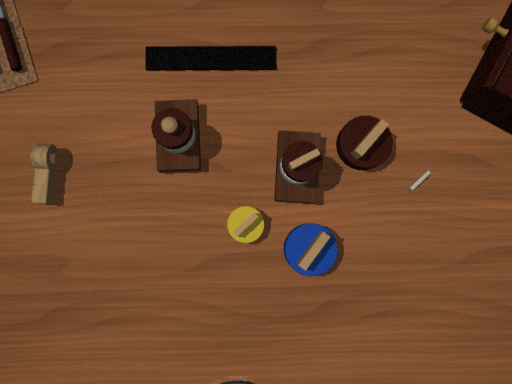

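```bash
cat > h.py <<'E'
import numpy as np,cv2
from station import arm
def cloud(n,d):
    c=arm.camera_params(n);K,R,t=c['intrinsics'],c['R'],c['t']
    v,u=np.mgrid[:d.shape[0],:d.shape[1]]
    X=np.stack([(u-K[0,2])/K[0,0]*d,(v-K[1,2])/K[1,1]*d,d],-1)
    return (X-t)@R   # R^T (X-t)
def ray(n,uv,z):
    c=arm.camera_params(n);K,R,t=c['intrinsics'],c['R'],c['t']
    uv=np.atleast_2d(uv).astype(float)
    r=np.c_[(uv-[K[0,2],K[1,2]])/[K[0,0],K[1,1]],np.ones(len(uv))]@R
    o=-R.T@t
    return o+r*((z-o[2])/r[:,2])[:,None]
E
python3 - <<'E'
from h import *
for n,(x0,y0,x1,y1) in dict(top=(262,120,340,215),scene=(195,170,305,310)).items():
    f=np.load(f"pics/{n}0.npz");p,d=f['p'],f['d']
    c=p[y0:y1,x0:x1,::-1]; cv2.imwrite(f"pics/{n}_crop.png",cv2.resize(c,None,fx=4,fy=4,interpolation=cv2.INTER_CUBIC))
    P=cloud(n,d)[y0:y1,x0:x1]; hsv=cv2.cvtColor(p,cv2.COLOR_RGB2HSV)[y0:y1,x0:x1].astype(int); rgb=p[y0:y1,x0:x1].astype(int)
    bar=(P[...,2]>0.118)&(P[...,2]<.14); Q=P[bar]; print(n,'bar',len(Q),Q.mean(0),np.median(Q[:,2]))
    # by colour: pale maple
    m=((rgb[...,1]>110)&(rgb[...,0]>rgb[...,2]+30)&(P[...,2]>.09)).astype(np.uint8); 
    m2=m.copy(); 
    ys,xs=np.nonzero(m); 
    r=cv2.minAreaRect(np.c_[xs+x0,ys+y0].astype(np.float32)); print('colour',m.sum(),r)
    W=ray(n,cv2.boxPoints(r),.128);print(W[:,:2],W.mean(0))
    if n=='top':
      r=cv2.minAreaRect(Q[:,:2].astype(np.float32));print('depthbar',r)
      # block
      b=(P[...,2]>0.022)&(P[...,2]<.036); B=P[b]; r=cv2.minAreaRect(B[:,:2].astype(np.float32)); print('block',r,len(B))
      lid=(P[...,2]>.095)&(P[...,2]<.108); L=P[lid]; print('lidtop',len(L),cv2.minEnclosingCircle(L[:,:2].astype(np.float32)),np.median(L[:,2]))
E
```

```text
top bar 234 [ 0.52906374 -0.13254415  0.1276944 ] 0.12804859391363538
colour 196 ((304.3310852050781, 157.7364959716797), (6.1865153312683105, 31.296489715576172), 62.10273361206055)
[[ 0.52191591 -0.10568861]
 [ 0.54694119 -0.15522316]
 [ 0.53712388 -0.1600186 ]
 [ 0.51215152 -0.1105035 ]] [ 0.52953312 -0.13285847  0.128     ]
depthbar ((0.5294956564903259, -0.1329023540019989), (0.012268953956663609, 0.05612912401556969), 26.480148315429688)
block ((0.5282332897186279, -0.15313929319381714), (0.1241750493645668, 0.14071539044380188), 85.34662628173828) 1615
lidtop 1022 ((0.5294192433357239, -0.13304999470710754), 0.036962077021598816) 0.101879469621803
scene bar 290 [ 0.53081148 -0.13550016  0.12666461] 0.12787577598489652
colour 308 ((250.03533935546875, 239.5992431640625), (141.9503936767578, 102.12237548828125), 87.10873413085938)
[[ 0.38583204 -0.12292592]
 [ 0.50120681  0.01408216]
 [ 0.70298526 -0.19219927]
 [ 0.61838262 -0.29012765]] [ 0.55210168 -0.14779267  0.128     ]
```

View pics/top_crop.png

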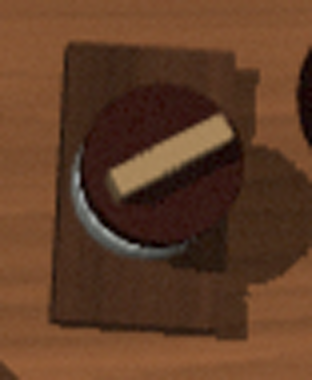

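View pics/scene_crop.png

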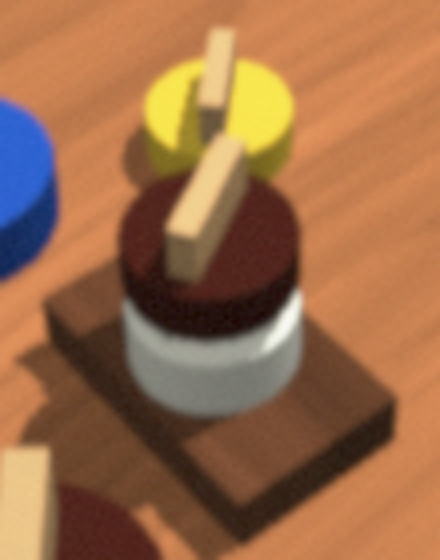

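```bash
python3 - <<'E'
from h import *
f=np.load("pics/top0.npz");P=cloud('top',f['d'])
b=((P[...,2]>0.024)&(P[...,2]<.036)).astype(np.uint8)
n,l,s,c=cv2.connectedComponentsWithStats(b)
for i in range(1,n):
  if s[i,4]>200:
    Q=P[l==i]; print(s[i],cv2.minAreaRect(Q[:,:2].astype(np.float32)))
f=np.load("pics/scene0.npz");P=cloud('scene',f['d'])
b=((P[...,2]>0.024)&(P[...,2]<.036)).astype(np.uint8)
n,l,s,c=cv2.connectedComponentsWithStats(b)
for i in range(1,n):
  if s[i,4]>200:
    Q=P[l==i]; print(s[i],cv2.minAreaRect(Q[:,:2].astype(np.float32)))
print(arm.read_ee_rot(),arm.read_qpos())
from scipy.spatial.transform import Rotation as Ro
print(Ro.from_rotvec(arm.read_ee_rot()).as_matrix())
def down(a): # tool x along yaw a
    return (Ro.from_euler('z',a,degrees=True)*Ro.from_euler('x',180,degrees=True)).as_rotvec()
for a in range(-360,361,15):
    q=arm.solve_ik([.5295,-.133,.20],down(a)); print(a,None if q is None else np.round(q,2))
E
```

```text
[462  32  50  96 307] ((0.6949846744537354, -0.5141462683677673), (0.19891995191574097, 0.09244419634342194), 5.796230316162109)
[ 155   99   45   72 1574] ((0.5980184078216553, 0.10623201727867126), (0.1407317817211151, 0.08433254808187485), 1.321189045906067)
[ 275  130   46   72 1584] ((0.5298494100570679, -0.13334394991397858), (0.0843590721487999, 0.1407575011253357), 85.30447387695312)
[ 31 144  27  60 673] ((0.5251823663711548, 0.36735084652900696), (0.037021756172180176, 0.12003964185714722), 78.29723358154297)
[227 205  37  38 882] ((0.4172379672527313, -0.025809984654188156), (0.07118600606918335, 0.07292915880680084), 88.50253295898438)
[402  81 110  38 377] ((0.5142485499382019, 0.5982309579849243), (0.28233960270881653, 0.01386756356805563), 8.61644172668457)
[117 105  57  25 316] ((0.02938118949532509, -0.016502797603607178), (0.13960017263889313, 0.07846451550722122), 61.95057678222656)
[384 122  50  30 428] ((0.5228342413902283, 0.36705586314201355), (0.03999257832765579, 0.11942430585622787), 82.31356048583984)
[ 323  181   87   60 1474] ((0.5961584448814392, 0.10622
[... 2683 characters left out ...]
.74  1.84  0.29  1.04  0.95]
165 [ 0.79  0.39 -0.79  1.83  0.31  1.05  1.19]
180 [ 0.83  0.4  -0.85  1.83  0.35  1.06  1.42]
195 [ 1.03  0.54 -1.17  1.82  0.55  1.15  1.5 ]
210 [ 1.03  0.54 -1.17  1.82  0.55  1.15  1.76]
225 [ 1.03  0.54 -1.17  1.82  0.55  1.15  2.03]
240 [ 1.03  0.54 -1.17  1.82  0.55  1.15  2.29]
255 [ 1.03  0.54 -1.17  1.82  0.55  1.15  2.55]
270 [-0.66  0.46  1.12  1.91 -0.48  1.07 -2.48]
285 [-0.66  0.46  1.12  1.91 -0.48  1.07 -2.22]
300 [ 0.33  0.29 -0.2   1.86  0.07  1.   -2.51]
315 [ 0.37  0.29 -0.25  1.86  0.09  1.   -2.27]
330 [ 0.41  0.3  -0.29  1.86  0.1   1.   -2.02]
345 [ 0.45  0.3  -0.34  1.85  0.12  1.   -1.78]
360 [ 0.5   0.31 -0.4   1.85  0.14  1.01 -1.54]
```

Candidates with a bar grip in the top view are blue (311,250), yellow (246,225), large rosewood (365,142) and small rosewood on the white jar (301,160). The target is the one at (301,160): it is neither blue nor yellow, it is the smaller rosewood one, and it sits on a jar in an oblong block. The crop confirms this. Measured sizes and heights also fit: bar 56x12 mm with its top at 0.128, block 141x84 mm, lid 74 mm across. The bar is at -63.5° and the block at -4.7°, so the bar is 58.8° clockwise, inside the stated range. Next I hover and check with the wrist camera.

```bash
cat >> h.py <<'E'
from scipy.spatial.transform import Rotation as Ro
def down(a): return (Ro.from_euler('z',a,degrees=True)*Ro.from_euler('x',180,degrees=True)).as_rotvec()
C=np.array([.5293,-.1331]); BLK=175.3
def pos(z): return [C[0],C[1],z]
def yaw():
    M=Ro.from_rotvec(arm.read_ee_rot()).as_matrix(); return np.degrees(np.arctan2(M[1,0],M[0,0]))
def st(s=''): print(s,'t%.2f'%arm.read_time_s(),'p',np.round(arm.read_ee_pos(),4),'yaw%.1f'%yaw(),'F',np.round(arm.read_ft_force(),1),'M',np.round(arm.read_wrist_torque(),2),'w%.4f'%arm.read_grip_width())
E
python3 - <<'E'
from h import *
arm.move_pose(pos(.22),down(116.5)); st()
T=np.eye(4);T[:3,:3]=Ro.from_rotvec(arm.read_ee_rot()).as_matrix();T[:3,3]=arm.read_ee_pos()
p,d=arm.grab_frame("wrist");np.savez("pics/w1.npz",p=p,d=d,T=T);cv2.imwrite("pics/w1.png",p[:,:,::-1])
c=arm.camera_params("wrist");K=c['intrinsics'];TC=T@c['T_tool_cam']
v,u=np.mgrid[:384,:512];dx=u-K[0,2];dy=v-K[1,2];r=np.hypot(dx,dy)+1e-9;th=r/K[0,0]
ok=(th<1.3)&(d>0);s=np.where(ok,d*np.tan(np.minimum(th,1.3)),0)
X=np.stack([dx/r*s,dy/r*s,d],-1)@TC[:3,:3].T+TC[:3,3]
near=ok&(np.hypot(X[...,0]-C[0],X[...,1]-C[1])<.045)
b=near&(X[...,2]>.122)&(X[...,2]<.134);Q=X[b];print(len(Q),np.median(Q[:,2]),cv2.minAreaRect(Q[:,:2].astype(np.float32)))
b=near&(X[...,2]>.097)&(X[...,2]<.107);Q=X[b];print(len(Q),np.median(Q[:,2]),cv2.minEnclosingCircle(Q[:,:2].astype(np.float32)))
E
```

```text
t2.35 p [ 0.5291 -0.1347  0.2198] yaw116.3 F [-0.5 -0.2  0.4] M [ 0.07 -0.18  0.01] w0.0869
849 0.12790906336752728 ((0.5297906398773193, -0.13227766752243042), (0.0119629492983222, 0.05687349662184715), 26.703094482421875)
3400 0.10190584778514697 ((0.5299452543258667, -0.13196778297424316), 0.03729427233338356)
```

View pics/w1.png

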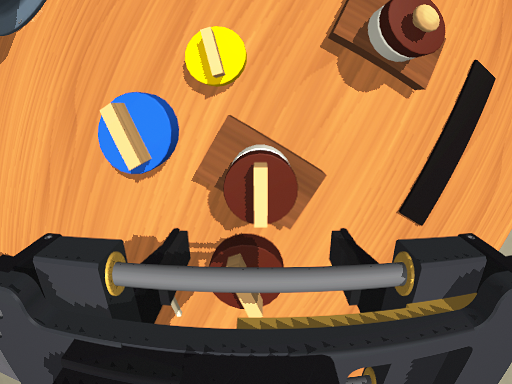

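The wrist view shows the target bar at about (260,195), lined up with the jaw centre. It puts the bar at (0.5298, -0.1323), angle 116.7°, which agrees with the top camera within 1 mm. Next: descend, grip lightly and turn backward.

```bash
sed -i 's/^C=.*; BLK/C=np.array([.5296,-.1328]); BLK/' h.py
python3 - <<'E'
from h import *
arm.move_gripper(.045); st('open')
arm.move_l(pos(.106),down(116.6),feed=.1); arm.hold(.2); st('down')
arm.move_gripper(.0,12); st('grip')
E
```

```text
open t3.36 p [ 0.5293 -0.1331  0.22  ] yaw116.5 F [-1.   0.1 -0. ] M [-0.01 -0.13  0.04] w0.0454
down t4.85 p [ 0.5299 -0.1329  0.1065] yaw116.6 F [-0.6 -0.2 -0.5] M [ 0.02 -0.09  0.04] w0.0454
grip t5.52 p [ 0.5295 -0.1328  0.106 ] yaw116.6 F [ 0.5  0.5 -0.4] M [-0.06 -0.07 -0.03] w0.0120
```

```bash
python3 - <<'E'
from h import *
for a in (128,140,152,164,175):
    arm.move_pose(pos(.106),down(a)); st(a)
    if np.linalg.norm(arm.read_ft_force())>30 : break
p,d=arm.grab_frame("top");cv2.imwrite("pics/top1.png",cv2.resize(p[110:220,250:400,::-1],None,fx=5,fy=5));np.savez("pics/top1.npz",p=p,d=d)
E
```

```text
128 t5.80 p [ 0.5298 -0.1326  0.106 ] yaw127.8 F [ 0.9  0.7 -0.3] M [ 0.14 -0.22 -0.04] w0.0120
140 t6.09 p [ 0.5297 -0.1327  0.106 ] yaw139.6 F [ 0.5  0.7 -1.1] M [ 0.17 -0.23  0.09] w0.0119
152 t6.38 p [ 0.5297 -0.1327  0.106 ] yaw151.6 F [ 0.2  0.1 -0.3] M [ 0.22 -0.21 -0.07] w0.0119
164 t6.67 p [ 0.5296 -0.1328  0.1059] yaw163.6 F [0.2 0.1 0.1] M [ 0.13 -0.11 -0.06] w0.0119
175 t6.96 p [ 0.5293 -0.1328  0.1057] yaw174.6 F [ 0.2 -0.3 -1.5] M [ 0.05 -0.14 -0.03] w0.0116
```

View pics/top1.png

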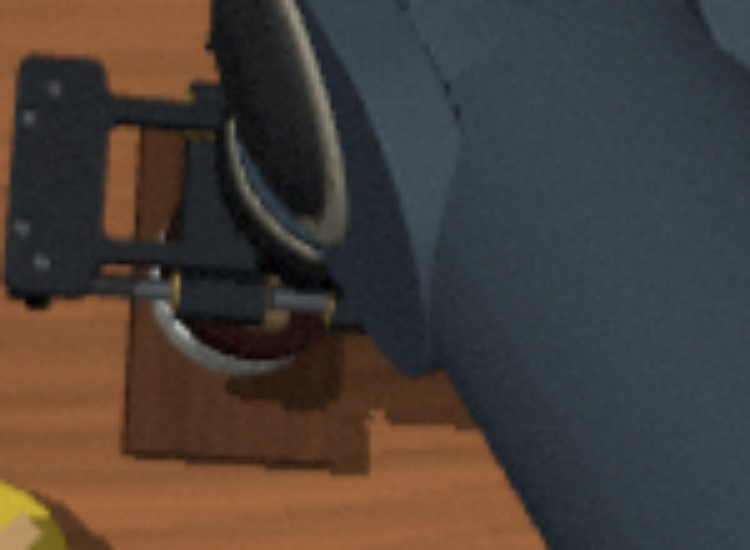

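The top view is mostly blocked by the arm. The bar's end shows at about (275,322) in the crop, lying along the block, and the lid is on the jar. I'll loosen the grip so it can drop, and check the height.

```bash
cat >> h.py <<'E'
def wrist(name):
    T=np.eye(4);T[:3,:3]=Ro.from_rotvec(arm.read_ee_rot()).as_matrix();T[:3,3]=arm.read_ee_pos()
    p,d=arm.grab_frame("wrist");cv2.imwrite(f"pics/{name}.png",p[:,:,::-1])
    c=arm.camera_params("wrist");K=c['intrinsics'];TC=T@c['T_tool_cam']
    v,u=np.mgrid[:384,:512];dx=u-K[0,2];dy=v-K[1,2];r=np.hypot(dx,dy)+1e-9;th=r/K[0,0]
    ok=(th<1.3)&(d>0);s=np.where(ok,d*np.tan(np.minimum(th,1.3)),0)
    X=np.stack([dx/r*s,dy/r*s,d],-1)@TC[:3,:3].T+TC[:3,3]
    g=p.astype(int); near=ok&(np.hypot(X[...,0]-C[0],X[...,1]-C[1])<.042)&(X[...,2]>.08)&(X[...,2]<.135)
    mb=near&(g[...,0]>g[...,2]+40)&(g[...,1]>120); ml=near&(g[...,0]<140)&(g[...,0]>g[...,1]*1.5)
    zt=np.percentile(X[mb][:,2],80) if mb.any() else 0
    top=mb&(abs(X[...,2]-zt)<.004)
    print(name,'bar z80 %.4f'%zt,mb.sum(),cv2.minAreaRect(X[top][:,:2].astype(np.float32)) if top.any() else '','lid z',np.round(np.median(X[ml][:,2]),4) if ml.any() else '',ml.sum())
E
python3 - <<'E'
from h import *
wrist('w2a')
arm.move_gripper(.03); arm.hold(.3); st('rel'); wrist('w2')
E
```

```text
w2a bar z80 0.1281 1726 ((0.5291732549667358, -0.13261480629444122), (0.01202466245740652, 0.05643661320209503), 83.9988784790039) lid z 0.1016 4823
rel t8.01 p [ 0.5296 -0.1328  0.106 ] yaw175.0 F [ 0.7  0.6 -0.4] M [ 0.07 -0.08 -0.03] w0.0299
w2 bar z80 0.1193 1560 ((0.5292815566062927, -0.13233493268489838), (0.011903687380254269, 0.05651937425136566), 84.83814239501953) lid z 0.0928 5338
```

View pics/w2.png

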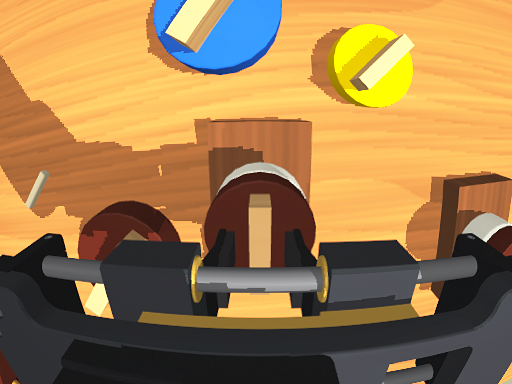

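The lid has dropped: the bar top went from 0.128 to 0.119 and the lid top from 0.102 to 0.093. In the picture the bar at (260,230) lies along the block. Now I regrip lower and turn clockwise.

```bash
python3 - <<'E'
from h import *
arm.move_l(pos(.097),down(175),feed=.06); arm.hold(.1)
arm.move_gripper(.0,25); st('grip')
for a in (163,151,139,127,118,114,112,111,110,109,108,107,106,105,104):
    arm.move_pose(pos(.097),down(a)); arm.hold(.1); st(a)
    if abs(arm.read_wrist_torque()[2])>1.5 or np.linalg.norm(arm.read_ft_force())>35 : print('stop');break
E
```

```text
grip t8.93 p [ 0.5297 -0.1328  0.0971] yaw175.0 F [-0.1 -0.4  0.7] M [ 0.09 -0.18  0.01] w0.0121
163 t9.32 p [ 0.5296 -0.1329  0.0971] yaw163.2 F [-2.  -0.6  1.6] M [-0.05 -0.08  0.06] w0.0117
151 t9.72 p [ 0.5297 -0.1328  0.0971] yaw151.2 F [-0.9 -0.1  3.4] M [ 0.   -0.05  0.08] w0.0121
139 t10.11 p [ 0.5297 -0.1327  0.0971] yaw139.2 F [-0.6  0.8  2.9] M [ 0.1  -0.09 -0.01] w0.0117
127 t10.50 p [ 0.5297 -0.1328  0.0971] yaw127.2 F [-0.4  0.3  2.4] M [ 0.05 -0.2  -0.06] w0.0120
118 t10.86 p [ 0.5297 -0.1327  0.0971] yaw118.2 F [0.3 0.6 4.2] M [ 0.04 -0.15 -0.07] w0.0119
114 t11.21 p [ 0.5297 -0.1328  0.0971] yaw114.1 F [-0.2  0.4  3.5] M [ 0.06 -0.17 -0.02] w0.0119
112 t11.56 p [ 0.5297 -0.1329  0.0971] yaw112.1 F [0.3 1.3 4.2] M [ 0.03 -0.13 -0.02] w0.0119
111 t11.91 p [ 0.5297 -0.133   0.0971] yaw111.0 F [ 0.1 -0.9  4.2] M [-0.1  -0.14  0.05] w0.0118
110 t12.26 p [ 0.5296 -0.133   0.0971] yaw110.0 F [-0.4 -1.5  3.9] M [-0.19 -0.07  0.22] w0.0117
109 t12.61 p [ 0.5295 -0.133   0.0971] yaw109.1 F [-0.6 -1.1  5.9] M [-0.23 -0.05  0.44] w0.0121
108 t12.96 p [ 0.5295 -0.133   0.0971] yaw108.1 F [-0.1 -1.2  4.9] M [-0.21  0.01  0.43] w0.0118
107 t13.31 p [ 0.5295 -0.133   0.0971] yaw107.1 F [-0.1 -0.9  5.6] M [-0.21  0.04  0.58] w0.0120
106 t13.66 p [ 0.5295 -0.1329  0.0971] yaw106.2 F [-0.9 -1.8  5. ] M [-0.19  0.01  0.71] w0.0122
105 t14.01 p [ 0.5295 -0.1331  0.0971] yaw105.2 F [-0.  -0.9  5.4] M [-0.27 -0.02  0.69] w0.0126
104 t14.36 p [ 0.5295 -0.133   0.0971] yaw104.2 F [-0.5 -0.6  4.8] M [-0.16  0.06  0.75] w0.0132
```

The yaw moment rose from about 110° and levelled at 0.7 N m while the jaws began to slip on the bar, so the firm stop is reached at the expected 110.3°. Release and check.

```bash
python3 - <<'E'
from h import *
wrist('w3a')
arm.move_gripper(.045); st('rel')
arm.move_l(pos(.2),down(104),feed=.12); arm.hold(.2); st('up'); wrist('w3')
E
```

```text
w3a bar z80 0.1192 1762 ((0.5298106074333191, -0.13209055364131927), (0.012178529053926468, 0.05647539347410202), 19.74016761779785) lid z 0.0927 4602
rel t15.24 p [ 0.5296 -0.1328  0.097 ] yaw104.0 F [-0.5 -0.1  0.1] M [-0.   -0.14  0.01] w0.0450
up t16.45 p [ 0.5292 -0.1327  0.1992] yaw104.0 F [-0.1  0.2  0.1] M [ 0.   -0.16 -0.05] w0.0449
w3 bar z80 0.1194 986 ((0.5299472808837891, -0.1319848597049713), (0.012006480246782303, 0.05600270628929138), 21.29629898071289) lid z 0.0929 3616
```

View pics/w3.png

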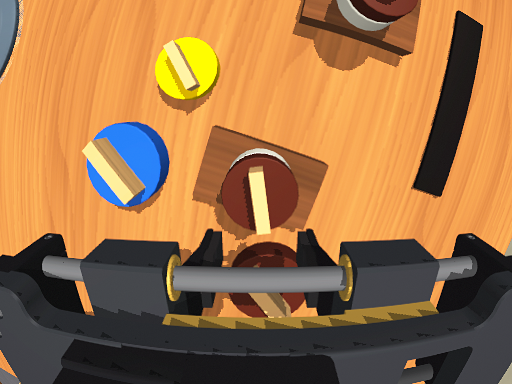

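The bar at (260,200) reads 111.3° free against 109.7° while loaded. That may be noise or about 1° of spring-back. There is time, so I'll give one gentle extra nip with no slip and re-check.

```bash
python3 - <<'E'
from h import *
arm.move_pose(pos(.2),down(111)); arm.move_l(pos(.097),down(111),feed=.12); arm.hold(.15)
arm.move_gripper(.0,25); st('grip')
for a in (110,109,108,107):
    arm.move_pose(pos(.097),down(a)); arm.hold(.15); st(a)
wrist('w4a')
arm.move_gripper(.0,5); arm.hold(.2); st('soft'); 
arm.move_gripper(.045); st('rel'); wrist('w4b')
arm.move_l(pos(.2),down(107),feed=.12); arm.hold(.3); st('up'); wrist('w4')
arm.move_pose([.45,-.35,.3],down(107)); arm.hold(.2); st('away')
for n in ('top','scene'):
    p,d=arm.grab_frame(n); P=cloud(n,d)
    b=(np.hypot(P[...,0]-C[0],P[...,1]-C[1])<.04)&(abs(P[...,2]-.119)<.005);print(n,b.sum(),np.median(P[b][:,2]) if b.any() else '',cv2.minAreaRect(P[b][:,:2].astype(np.float32)) if b.any() else '')
    cv2.imwrite(f'pics/{n}9.png',p[:,:,::-1])
E
```

```text
grip t18.57 p [ 0.5295 -0.1328  0.097 ] yaw111.0 F [-0.7 -0.6  0.3] M [0.01 0.02 0.07] w0.0119
110 t18.98 p [ 0.5294 -0.1329  0.097 ] yaw110.0 F [-1.2 -1.1  1.2] M [-0.08  0.14  0.22] w0.0118
109 t19.38 p [ 0.5294 -0.1329  0.097 ] yaw109.0 F [-2.8  0.4  1.9] M [-0.15  0.34  0.4 ] w0.0119
108 t19.77 p [ 0.5294 -0.1329  0.097 ] yaw108.0 F [-3.5 -0.8  3.6] M [-0.12  0.51  0.51] w0.0118
107 t20.18 p [ 0.5294 -0.1328  0.097 ] yaw107.0 F [-2.7 -1.6  4.1] M [-0.22  0.63  0.59] w0.0122
w4a bar z80 0.1192 1774 ((0.5298780202865601, -0.1320004165172577), (0.01204526424407959, 0.05677935481071472), 20.00782012939453) lid z 0.0927 4568
soft t20.64 p [ 0.5297 -0.1329  0.097 ] yaw107.0 F [-2.1 -1.   2.2] M [-0.24  0.43  0.12] w0.0130
rel t21.48 p [ 0.5296 -0.1328  0.097 ] yaw107.0 F [-1.   0.1  1.2] M [-0.02 -0.09  0.04] w0.0450
w4b bar z80 0.1192 1808 ((0.530048668384552, -0.1322869509458542), (0.01213059388101101, 0.05700773373246193), 21.455337524414062) lid z 0.0927 5606
up t22.83 p [ 0.5294 -0.1327  0.1995] yaw107.0 F [ 0.6 -0.3  0. ] M [ 0.03 -0.16  0.01] w0.0450
w4 bar z80 0.1194 972 ((0.5300672650337219, -0.13181538879871368), (0.012031974270939827, 0.05545759201049805), 21.47718048095703) lid z 0.0929 3618
away t24.07 p [ 0.4508 -0.3483  0.2995] yaw107.2 F [-0.9  0.5 -1.5] M [ 0.01 -0.11  0.01] w0.0449
top 218 0.11886234067314619 ((0.5300700068473816, -0.13308891654014587), (0.012140322476625443, 0.05635262653231621), 20.983179092407227)
scene 248 0.11898989783942514 ((0.5289493203163147, -0.132479727268219), (0.01328973937779665, 0.058298781514167786), 21.971364974975586)
```

View pics/top9.png

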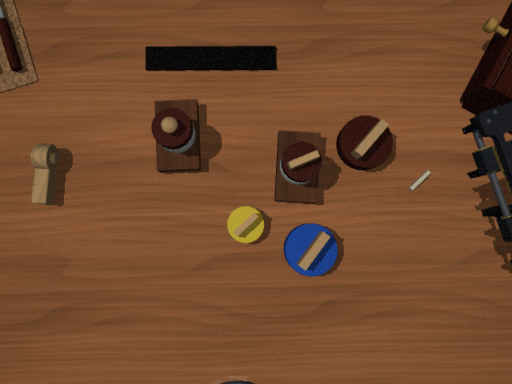

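View pics/w4.png

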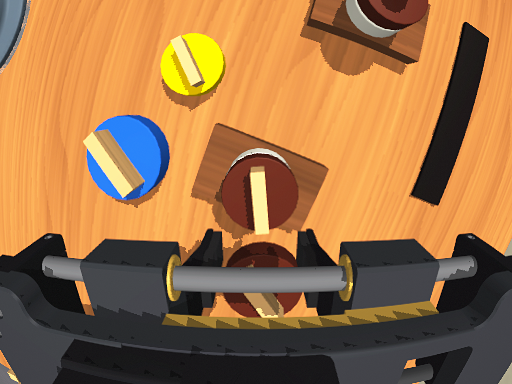

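```bash
python3 - <<'E'
from h import *
st(); arm.hand_in()
E
```

```text
t24.18 p [ 0.4505 -0.3489  0.2997] yaw107.1 F [ 1.2 -0.2 -0.3] M [ 0.01 -0.16  0.02] w0.0449
the job is handed in; nothing more can be done
```

The jar is closed and handed in at about 24 s, with the gripper clear of everything.

- **Backward turn and drop:** I gripped the small rosewood lid's bar and turned it about 58° counter-clockwise without lifting, until it lay along the block. I then let go, and the lid dropped 9 mm (bar top from 0.128 to 0.119 m).
- **Closing:** I regripped and turned the lid clockwise until the turning resistance rose at the expected angle, then pressed on until the jaws began to slip on the bar. A second, gentler tightening met the same stop.
- **Last checks:** The bar top is at 0.119 m, so the lid is still seated. The bar stands 63.3° to 64.3° from the block's long side, depending on the camera, against the nominal 65°.
- **Disagreement:** While gripped against the stop, the bar read about 1.5° farther closed (65.3° to 65.6°). It relaxed by the same amount after both releases, so I took that as give in the stop plus measuring error. The highest forces I read were about 6 N and 0.75 N m.

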